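# Tip the lens tray to its lip end

## Task

Two rocking trays stand on the bench, one with an uncut lens in it, the other with a roll of tape. Press the lip of the tray that holds the lens right down to its stop, so that the lens slides to the lip end by itself, and leave that tray tipped with the lens lying against the lip-end wall. Do not touch the lens with the robot, and leave the tape tray level.

Things in the scene. Friction and masses are not known exactly. Their poses are not given: they have to be found in the camera images.
- lens: uncut lens: clear pale disc, 68 mm across, 11 mm thick, no hole, about 25 g, lying loose on the smooth floor of the lens tray, in the half away from the lip. Origin at the centre of its underside. When it lies against the lip-end wall its origin is 56 mm back (-x) of point lens_tray_lip and 22 mm below it (-z), in that point's axes.
- lens_tray_lip (a point): centre of the top face of the lens tray's press lip, 100 mm above the bench when level: a flat flange 40 mm long, 70 mm wide, 4 mm thick, jutting from the top of one end wall (the other end is a plain wall). x: from the tray's middle out over the lip; y: across; z: up out of the tray; they turn with it. The hinge axis runs along y, 142 mm back (-x) and 20 mm below (-z).
- lens_tray (a joint): tilt of the lens tray (metal trough, 240 x 82 mm inside, walls 4 mm thick and 22 mm high, rocking between two cheeks), rad: 0 level (start), positive = lip down, stops at -0.42 and 0.42, where mid-lip is 40 mm above the bench. A friction hinge keeps it where it is left; 1 to 2 N on the lip moves it. The lens starts to slide at 0.15 to 0.25.
- tape_tray (a joint): tilt of the other tray, of the same make, which holds a roll of tape (white ring, 62 mm across, 12 mm thick, with a tan core), rad: 0 level, where it starts and should stay; positive = its lip down.
There are look-alikes about, which are no part of the job. Leave any blue look-alike of the lens alone.

How it is judged:
At the end, for the whole second after the job is handed in: the lens tray is left tipped lip down by more than 0.32 rad (stop at 0.42), the lens lies flat in it at rest within 15 mm of the lip-end wall, and the tape tray is level within 0.12 rad (value of joint lens_tray above 0.32 rad and x of lens in the frame of lens_tray_lip between -0.071 and -0.04 m and z of lens in the frame of lens_tray_lip between -0.032 and -0.012 m and linear speed of lens below 0.02 m/s and value of joint tape_tray between -0.12 and 0.12 rad); the robot touches nothing.
It fails at once if the robot touches the lens (contact force between any of the fingers, the arm and lens above 0.3 N).
It fails at once if the tape tray is tipped (value of joint tape_tray above 0.12 rad or value of joint tape_tray below -0.12 rad).
It also fails if it takes over 29 s, if anything falls off the work surface, if the arm or the gripper's body presses on something with over 40 N, if the wrist force passes 120 N, or if a joint passes its speed limit or range.

## Robot

A 7-joint arm with a two-finger parallel gripper is mounted at the origin on a cart in front of the work surface, level with it; the furniture and walls round the work are solid. World frame = base frame: x ahead of the robot, y to its left, z up, the work surface at z = 0. Lengths are in m, angles in rad, forces in N, time in s.
With the tool pointing down it reaches from about 0.35 to 0.9 m from the base axis. Payload 7.2 kg.
Tool frame: the origin (TCP) lies on the centre line of the jaws, within the pads' length; the fingertips stand 11 mm ahead of it and the grasp point (between the pads) lies 8 mm behind it (arm.tip_extent is the distance from the TCP to the fingertips, in m); z points along the fingers, y is the direction in which the jaws open and shut (so a half turn about z gives the same grasp; the last joint's range is limited). The gripper opens to 88 mm and grips with 3 to 60 N. Pads are 20 mm wide; open, the fingers measure 115 mm over their backs; the gripper's body (75 mm by 178 mm) begins 61 mm behind the grasp point.
Start: joints at [1.114, 0.411, -0.013, 1.596, 0.006, 1.134, -0.082], TCP at [0.237, -0.578, 0.234] pointing down, gripper open.
Joint ranges: [-2.95, 2.95], [-0.29, 1.99], [-1.47, 1.44], [0.14, 2.54], [-1.03, 4.17], [0.13, 1.85], [-2.86, 2.86]. Speed limits (rad/s): [2.39, 2.39, 3.01, 3.01, 3.14, 3.14, 3.14].

## Interface

Orientations are given as [roll, pitch, yaw] about the fixed x, y, z axes, in that order (R = Rz(yaw) Ry(pitch) Rx(roll)).
In Python, from plant import observe, vision, arm, spotter gives the robot as it stands.
- The arm moves only by the tool jog_arm, never from a script. Its argument "deltas" is a list of rows, each an object with "travel": the shift along the world's x, y, z in m, a list of three; "spin": the turn about the world's z in rad. A call has 1 to 8 rows; each row shifts and turns the commanded pose from where the row before left it; what a row does not reach is not made up. A row lasts 1/8 s, in which the tool goes at most 62.5 mm and 10.7 degrees, less where a joint would pass 70% of its speed; a pose out of reach is approached as far as the arm can. A call with a gripper value outside its range is refused whole. "gripper" is the finger opening in m, from 0 to 0.0878, set as the call begins (left out, the last holds). The fingers move at their own pace and stop on an object; "squeeze" is the grip in N (left out, the last holds). Time passes only in rows, so rows that do not move let the fingers close. It gives the time, the measured TCP pose, the force and the opening at its end, in the units of the state.
- observe(): the state, without advancing time (a new reading comes with each control period).
- vision.snapshot(name): name is "scene" or "top"; returns a dict with "frame" (400x640x3 uint8, red, green, blue), "range_z" (400x640 float32, m along the optical axis (not along the pixel's ray), 0 where there is no reading), "intrinsics" (3x3 intrinsics, pixels), "dist" ([k1, k2, p1, p2, k3] as OpenCV has them; the pictures are not rectified), "T" (4x4, takes a point from camera to world coordinates). Camera axes: x right, y up, looking along -z (the intrinsics and any distortion apply to the point x, -y, -z); pixel columns grow to the right and rows downward; lengths in m; the calibration is good to about 2 mm. A picture is of the moment at which its call begins.
- arm.sign_off(): hands the job in, once; it reports no verdict.
Trained networks look in the newest picture that a camera, given by its name, has taken for a name from the list of things; names that differ only in an ending like _2 or _b are one class to them, and where a whole thing is asked for, a point or a joint stands for the part that bears it (a point fixed in the world has none). Each returns a list of dicts, best first, with "conf" (0 to 1); they miss things now and then, are a little off and sometimes report something else, mostly with a low value. They report only what shows in the picture. A call takes as long as a camera call. They do not tell look-alikes from the thing itself.
- spotter.find_in(camera, name): "xy" ([column, row] in pixels, amid what is visible of it).
- spotter.regions_of(camera, name): "mask" (400x640 bool, what is visible of it) and "xy" ([column, row] in pixels, amid what is visible of it).
- spotter.pinpoint(camera, name): "xy" ([column, row] in pixels: a listed point, or the origin of a listed thing).
The state is a dict: "clock": time; "joints": joint angles; "joint_vel": joint speeds; "joint_torque": joint torques, N m; "ee_pos": TCP position; "tool_rot": TCP orientation; "ft_force": force on the tool from outside, world axes, zero at the start; "wrist_torque": the same for the moment, N m; "grip_width": finger opening in m.
Only numpy, scipy, OpenCV 4.12 (cv2) and the standard library are available. Lean on these libraries where they do the work, as an engineer would, in place of code of your own. Each camera call takes 0.05 s, during which the arm holds its last target. There are 200 camera calls.

## Working session

There is one attempt and no reset: what is moved stays moved. The work goes in short steps, Python scripts to look and compute and a tool call to move; the robot and the scene stay as the last step left them, time stands still between calls to the robot, and variables do not carry over. Pictures are saved under pics/ and viewed, about 8 in all and at most 12, crops included, and the job is handed in when it is done.

Besides the shell and the picture viewer there is one more tool, called as a command line: name --argument value ..., lists and objects as JSON in quotes. jog_arm: Moves the arm, as the interface text tells. Its arguments: {"type":"object","properties":{"deltas":{"type":"array","items":{"type":"object","properties":{"travel":{"type":"array","items":{"type":"number"}},"spin":{"type":"number"}}}},"gripper":{"type":"number"},"squeeze":{"type":"number"}},"required":["deltas"]}

```bash
mkdir -p pics
cat > h.py <<'E'
import numpy as np, cv2
from plant import observe, vision, arm, spotter
def snap(n):
    return vision.snapshot(n)
def world(s,px,z=None):
    u=cv2.undistortPoints(np.array([[px]],float),s["intrinsics"],np.array(s["dist"]))[0,0]
    c,r=int(round(px[0])),int(round(px[1]))
    d=np.array([u[0],-u[1],-1.]); T=s["T"]
    if z is None:
        p=s["range_z"][max(r-1,0):r+2,max(c-1,0):c+2]; p=p[p>0]
        if not len(p): return None
        return T[:3,:3]@(d*np.median(p))+T[:3,3]
    w=T[:3,:3]@d; return T[:3,3]+w*(z-T[2,3])/w[2]
def save(n,im): cv2.imwrite("pics/"+n+".png",im[...,::-1])
E
python3 - <<'E'
from h import *
np.set_printoptions(precision=3,suppress=True)
for c in("top","scene"):
    s=snap(c); save(c+"1",s["frame"]); print(c,s["T"][:3,3])
    for n in("lens","lens_tray_lip","tape_tray"):
        for m in("find_in","pinpoint"):
            try:
                for d in getattr(spotter,m)(c,n)[:4]: print(n,m,d["conf"],np.array(d["xy"]),world(s,d["xy"]))
            except Exception as e: print(n,m,e)
o=observe();print(o["clock"],o["ee_pos"],o["tool_rot"],o["grip_width"])
E
```

```text
top [0.314 0.146 1.53 ]
lens find_in 0.76 [321.8 189.3] [0.541 0.176 0.09 ]
lens find_in 0.72 [256.1 184.1] [0.58  0.435 0.01 ]
lens find_in 0.7 [256.2 210.4] [0.476 0.434 0.011]
lens find_in 0.51 [210.3 224. ] [0.427 0.615 0.01 ]
lens pinpoint 0.79 [321.6 189.2] [0.541 0.177 0.09 ]
lens pinpoint 0.7 [255.1 189.2] [0.56  0.439 0.009]
lens pinpoint 0.59 [255.4 209.2] [0.481 0.438 0.012]
lens pinpoint 0.59 [212. 225.] [0.423 0.608 0.012]
lens_tray_lip find_in 0.66 [307.5 192.5] [0.532 0.23  0.08 ]
lens_tray_lip pinpoint 0.9 [280.6 197. ] [0.514 0.327 0.101]
tape_tray find_in 0.93 [407.  183.9] [ 0.556 -0.143  0.079]
tape_tray pinpoint it knows: lens, lens_tray_lip
scene [0.022 1.065 1.315]
lens find_in 0.89 [267.3 326.2] [0.433 0.617 0.009]
lens find_in 0.61 [287.1 273. ] [0.471 0.437 0.01 ]
lens find_in 0.58 [260.8 262.2] [0.566 0.442 0.011]
lens find_in 0.53 [305.9 192.9] [0.544 0.175 0.089]
lens pinpoint 0.8 [270.9 326.6] [0.422 0.614 0.011]
lens pinpoint 0.78 [306.8 195.8] [0.535 0.185 0.089]
lens pinpoint 0.75 [284.8 275. ] [0.473 0.448 0.013]
lens pinpoint 0.72 [261.8 263. ] [0.561 0.443 0.011]
lens_tray_lip find_in 0.96 [299.3 206.6] [0.54  0.229 0.076]
lens_tray_lip pinpoint 0.81 [289.2 226.9] [0.518 0.332 0.101]
tape_tray find_in 0.75 [343.4 130.7] [ 0.57  -0.172  0.08 ]
tape_tray pinpoint it knows: lens, lens_tray_lip
0.6 [ 0.237 -0.578  0.234] [3.142 0.    0.389] 0.08783275315738964
```

View pics/top1.png

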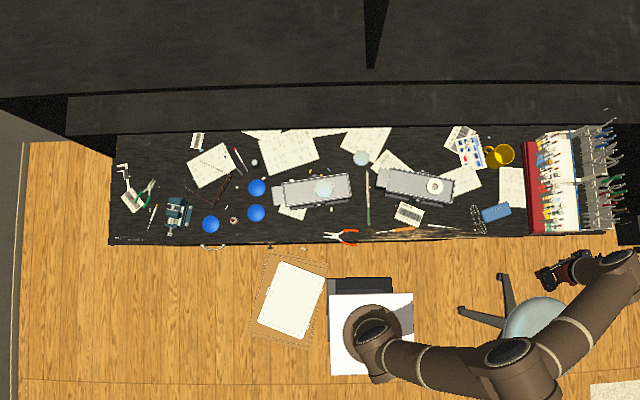

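View pics/scene1.png

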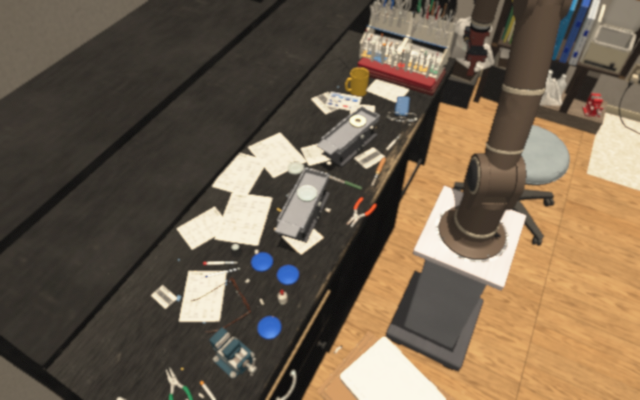

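The top view shows these lens candidates:
- a pale disc in the left tray at (323,189)
- a pale disc on the bench at (361,158)
- blue discs at (256,187), (256,212) and (210,224)
- the tape ring at (435,186) in the right tray

By the description, the lens is the disc at (323,189), and its tray's lip is at (280,197). I'll check that in a close crop.

Run:
```python
from h import *
np.set_printoptions(precision=3,suppress=True)
s=snap("top"); save("crop",cv2.resize(s["frame"][140:240,260:460],None,fx=4,fy=4,interpolation=cv2.INTER_CUBIC))
for n in ("lens_tray_lip","tape_tray"):
  for d in spotter.regions_of("top",n)[:3]:
    m=d["mask"]; ys,xs=np.nonzero(m)
    P=np.array([world(s,(x,y),0.09)for x,y in zip(xs,ys)]); r=cv2.minAreaRect(P[:,:2].astype(np.float32))
    print(n,d["conf"],d["xy"],m.sum(),r, cv2.boxPoints(r).round(3).tolist())
# heights along lip region
print((np.array([[ (world(s,(c,r)) if world(s,(c,r)) is not None else [0,0,0])[2] for c in range(268,292,2)] for r in range(182,212,3)])*1000).astype(int))
```

```text
lens_tray_lip 0.59 [309.4, 190.5] 1701 ((0.5383074283599854, 0.21596527099609375), (0.09790141135454178, 0.28867262601852417), 8.040080070495605) [[0.4699999988079071, 0.35199999809265137], [0.5099999904632568, 0.06599999964237213], [0.6069999933242798, 0.07999999821186066], [0.5669999718666077, 0.3659999966621399]]
tape_tray 0.98 [409.7, 184.4] 1599 ((0.5557816624641418, -0.1703638881444931), (0.28797030448913574, 0.09638231992721558), 76.67066955566406) [[0.47600001096725464, -0.29899999499320984], [0.5690000057220459, -0.32199999690055847], [0.6359999775886536, -0.04100000113248825], [0.5419999957084656, -0.01899999938905239]]
[[  0   0   3   2   0   1   4 100  92  90  96  95]
 [  0   0   3   4   5   5  96  97  78  81  78  77]
 [  1   0  99 100 101 101 100  99  79  77  78  79]
 [  0   0  97 102 102 102 103 101  81  78  79  80]
 [  0   0   0 100 101  99 101 104  79  79  79  79]
 [  0   1   6 100 101  99  99 101  90  76  76  79]
 [  1   0   0  98  99  99 102 101  99  78  78  79]
 [  1   2   3  98 102 103 100  98  97  78  79  80]
 [  0  -2   0   4   3   2   4   7   7  91  83  14]
 [  2   1   0   0   1   3   4   3   2   3   4   8]]
```

View pics/crop.png

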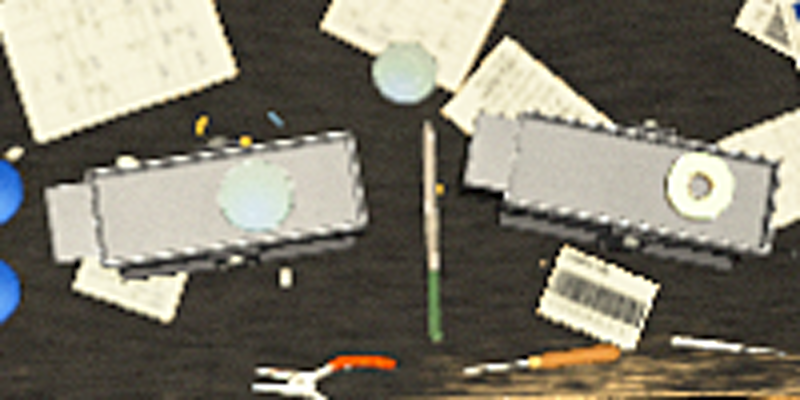

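The crop confirms it. The left tray holds the pale solid disc at crop (257,193), and its lip is at crop (73,222), which works out to about (0.518, 0.333, 0.10). The right tray holds the tape, and the loose pale disc on the bench is a decoy. The tray axis runs from hinge to lip along about (-0.14, 0.99). I'll go above the outer lip with the fingers closed and the jaws across the tray.

jog_arm --deltas '[{"travel": [0,0,0.03],"spin": 0},{"travel": [0.01,0.04,0.02],"spin": 0.066},{"travel": [0.016,0.048,0],"spin": 0.066},{"travel": [0.016,0.048,0],"spin": 0.066},{"travel": [0.016,0.048,0],"spin": 0.066},{"travel": [0.016,0.048,0],"spin": 0.066},{"travel": [0.016,0.048,0],"spin": 0.066},{"travel": [0.016,0.048,0],"spin": 0.066}]' --gripper 0

```text
clock: 1.75
ee_pos: [0.3433, -0.2488, 0.284]
tool_rot: [3.141, 0.0, 0.853]
ft_force: [0.1, -0.8, 0.2]
grip_width: 0.0113
```

jog_arm --deltas '[{"travel": [0.014,0.05,0],"spin": 0.08},{"travel": [0.014,0.05,0],"spin": 0.08},{"travel": [0.014,0.05,0],"spin": 0.08},{"travel": [0.014,0.05,0],"spin": 0.08},{"travel": [0.014,0.05,0],"spin": 0.08},{"travel": [0.014,0.05,0],"spin": 0.08},{"travel": [0.014,0.05,0],"spin": 0.08},{"travel": [0.014,0.05,0],"spin": 0.08}]'

```text
clock: 2.75
ee_pos: [0.4553, 0.1511, 0.284]
tool_rot: [3.141, 0.0, 1.493]
ft_force: [0.4, -1.0, 1.0]
grip_width: 0.0005
```

jog_arm --deltas '[{"travel": [0.015,0.048,0],"spin": 0.055},{"travel": [0.015,0.048,0],"spin": 0.055},{"travel": [0.015,0.048,0],"spin": 0.055},{"travel": [0.016,0.048,0],"spin": 0.052},{"travel": [0,0,-0.05],"spin": 0},{"travel": [0,0,-0.05],"spin": 0},{"travel": [0,0,-0.03],"spin": 0},{"travel": [0,0,0],"spin": 0}]'

```text
clock: 3.75
ee_pos: [0.5149, 0.3406, 0.1514]
tool_rot: [-3.138, 0.002, 1.708]
ft_force: [-0.2, 0.1, 0.8]
grip_width: 0.0005
```

Run:
```python
from h import *
a=snap("top")["frame"][140:240,240:380]; b=snap("scene")["frame"][130:280,220:400]
save("near",np.hstack([cv2.resize(a,(448,320),interpolation=cv2.INTER_CUBIC),cv2.resize(b,(350,320),interpolation=cv2.INTER_CUBIC)]))
print(observe()["ee_pos"])
```

```text
[0.51628197 0.3421277  0.1547057 ]
```

View pics/near.png

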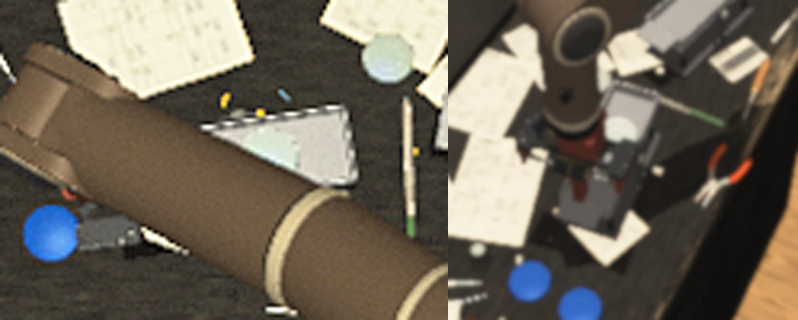

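The tool is above the lip, with the lens untouched further back at left-crop (275,150). Pressing down now.

jog_arm --deltas '[{"travel": [0,0,-0.02]},{"travel": [0,0,-0.015]},{"travel": [0,0,-0.01]},{"travel": [0,0,-0.01]},{"travel": [0,0,-0.01]},{"travel": [0,0,-0.01]},{"travel": [0,0,-0.005]},{"travel": [0,0,0]}]'

```text
invalid input at $.deltas[0]: expected keys travel, spin
```

jog_arm --deltas '[{"travel": [0,0,-0.02],"spin": 0},{"travel": [0,0,-0.015],"spin": 0},{"travel": [0,0,-0.01],"spin": 0},{"travel": [0,0,-0.01],"spin": 0},{"travel": [0,0,-0.01],"spin": 0},{"travel": [0,0,-0.01],"spin": 0},{"travel": [0,0,-0.005],"spin": 0},{"travel": [0,0,0],"spin": 0}]'

```text
clock: 4.85
ee_pos: [0.5158, 0.3415, 0.0732]
tool_rot: [-3.141, 0.0, 1.708]
ft_force: [0.3, -0.2, -0.4]
grip_width: 0.0006
```

jog_arm --deltas '[{"travel": [0,0,-0.01],"spin": 0},{"travel": [0,0,-0.01],"spin": 0},{"travel": [0,0,-0.003],"spin": 0},{"travel": [0,0,-0.003],"spin": 0},{"travel": [0,0,0],"spin": 0}]'

```text
clock: 5.48
ee_pos: [0.5167, 0.3429, 0.0508]
tool_rot: [3.138, -0.001, 1.708]
ft_force: [-4.4, -3.0, 24.9]
grip_width: 0.0001
```

Run:
```python
from h import *
a=snap("top")["frame"][140:240,240:380]; b=snap("scene")["frame"][130:280,220:400]
save("press",np.hstack([cv2.resize(a,(448,320),interpolation=cv2.INTER_CUBIC),cv2.resize(b,(350,320),interpolation=cv2.INTER_CUBIC)]))
o=observe();print(o["ee_pos"],o["ft_force"])
```

```text
[0.51676044 0.34289303 0.05076145] [-4.86914094 -5.08876221 25.91184683]
```

View pics/press.png

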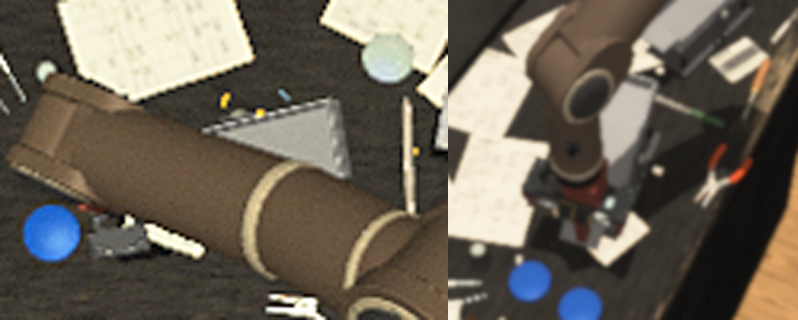

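It's on the stop, with 25 N at the TCP height I expected for full tilt. The lens has gone from its old spot in the tray. Lifting straight up, then clearing the view.

jog_arm --deltas '[{"travel": [0,0,0.005],"spin": 0},{"travel": [0,0,0.02],"spin": 0},{"travel": [0,0,0.05],"spin": 0},{"travel": [0,0,0.05],"spin": 0},{"travel": [0,0,0.05],"spin": 0},{"travel": [-0.02,0.05,0.02],"spin": 0},{"travel": [-0.02,0.05,0],"spin": 0},{"travel": [-0.02,0.05,0],"spin": 0}]'

```text
clock: 6.58
ee_pos: [0.4556, 0.4928, 0.2439]
tool_rot: [3.141, -0.001, 1.707]
ft_force: [0.4, 0.2, -0.4]
grip_width: 0.0001
```

jog_arm --deltas '[{"travel": [-0.02,0.05,0],"spin": 0},{"travel": [-0.02,0.05,0],"spin": 0},{"travel": [-0.02,0.05,0],"spin": 0},{"travel": [-0.02,0.05,0],"spin": 0},{"travel": [0,0,0],"spin": 0},{"travel": [0,0,0],"spin": 0}]'

```text
clock: 7.32
ee_pos: [0.3759, 0.6914, 0.2426]
tool_rot: [-3.141, 0.001, 1.708]
ft_force: [-0.1, 0.3, -0.3]
grip_width: 0.0008
```

Run:
```python
from h import *
np.set_printoptions(precision=3,suppress=True)
A=snap("top");B=snap("scene");a=A["frame"][140:240,260:460]; b=B["frame"][100:280,220:400]
save("after",np.hstack([cv2.resize(a,(480,240),interpolation=cv2.INTER_CUBIC),cv2.resize(b,(240,240),interpolation=cv2.INTER_CUBIC)]))
for c,s in(("top",A),("scene",B)):
  for n in("lens","lens_tray_lip"):
    for d in spotter.pinpoint(c,n)[:5]: print(c,n,d["conf"],np.array(d["xy"]),world(s,d["xy"]))
# heights along tray axes
h=np.array([.538,.19]);ax=np.array([-.139,.99])
def prof(cen,ax):
  H,W=A["range_z"].shape; out={}
  for r in range(150,225):
    for c in range(265,470):
      p=world(A,(c,r))
      if p is None or p[2]<.025: continue
      q=p[:2]-cen; l=q@ax; t=q@np.array([ax[1],-ax[0]])
      if abs(t)<.03 and abs(l)<.17: out.setdefault(int(round(l/.02)),[]).append(p[2])
  for k in sorted(out): print(k*20,round(np.median(out[k])*1000),end=' | ')
  print()
prof(h,ax)
prof(np.array([.556,-.17]),np.array([.23,.973]))
o=observe();print(o["clock"],o["ee_pos"],o["ft_force"])
```

```text
top lens 0.64 [255.6 210.1] [0.477 0.437 0.013]
top lens 0.51 [294.1 194. ] [0.531 0.282 0.053]
top lens 0.49 [257.9 186.2] [0.571 0.428 0.013]
top lens 0.43 [211.9 224.6] [0.424 0.608 0.015]
top lens_tray_lip 0.74 [282.8 197.3] [0.52  0.326 0.046]
scene lens 0.87 [288.7 273.3] [0.467 0.434 0.008]
scene lens 0.6 [271.8 326.6] [0.42  0.613 0.011]
scene lens 0.44 [294.6 223.5] [0.529 0.282 0.052]
scene lens_tray_lip 0.62 [291.7 236.2] [0.516 0.325 0.042]
-100 137 | -80 118 | -60 110 | -40 101 | -20 91 | 0 83 | 20 74 | 40 64 | 60 60 | 80 57 | 100 47 | 120 42 | 140 45 | 160 37 | 
-140 84 | -120 80 | -100 88 | -80 89 | -60 91 | -40 80 | -20 79 | 0 79 | 20 79 | 40 79 | 60 79 | 80 79 | 100 98 | 120 101 | 140 100 | 
7.625 [0.377 0.691 0.243] [ 0.121 -0.222 -0.424]
```

View pics/after.png

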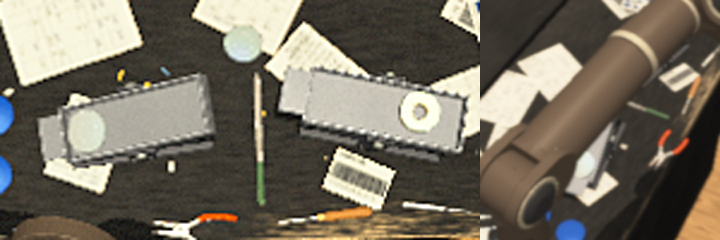

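```bash
python3 -c "
from h import *
print(arm.sign_off())"
```

```text
the job is handed in; nothing more can be done
None
```

I pressed the lens tray's lip down to its stop with the closed fingers and handed the job in at about 7.6 s. The press read about 25 N at the stop. I then lifted straight up and moved the arm clear.

- **Lens tray:** it stayed tipped at about 0.42 rad by the depth profile, with mid-lip around 42–46 mm above the bench against the 40 mm given.
- **Lens:** it slid by itself and lies against the lip-end wall in the top picture, with its top at about 53 mm, as expected for lying flat. The robot did not go near it.
- **Tape tray:** its floor reads level at 79 mm along its length, and its lip is at about 100 mm.
- **Disagreement:** the network's lens point came out about 10 mm closer to the lip than it could physically be. I took that as detection and calibration error. The picture and the lens height both fit the expected rest position.

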